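# Run the kiosk's shutter with its hold-to-run key switch

## Robot

A 6-joint arm with a two-finger parallel gripper is mounted at the origin on the work surface. World frame = base frame: x ahead of the robot, y to its left, z up, the work surface at z = 0. Lengths are in m, angles in rad, forces in N, time in s.
With the tool pointing down it reaches from about 0.35 to 0.95 m from the base axis. Payload 17.4 kg.
Tool frame: the origin (TCP) lies midway between the tips of the shut fingers; the grasp point (between the pads) lies 19 mm behind it; z points along the fingers, y is the line along which they close (so a half turn about z gives the same grasp; the last joint's range is limited). The gripper opens to 93 mm and grips with 3 to 60 N. Pads are 15 mm wide; open, the fingers measure 128 mm over their backs; the gripper's body (75 mm by 188 mm) begins 65 mm behind the grasp point.
Start: joints at [-1.306, 0.116, 1.442, -0, 1.584, -0.038], TCP at [0.201, -0.644, 0.219] pointing down, gripper open.
Joint ranges: [-2.83, 2.83], [-0.83, 2.19], [0.07, 2.5], [-1.14, 4.28], [0.01, 3], [-2.97, 2.97]. Speed limits (rad/s): [1.89, 1.89, 2.22, 3.14, 3.14, 3.14].

## Interface

Orientations are given as [roll, pitch, yaw] about the fixed x, y, z axes, in that order (R = Rz(yaw) Ry(pitch) Rx(roll)).
In Python, from bench import ctrl gives the robot as it stands. The module is installed in compiled form; this text tells all that it offers. Calls block until the motion is done:
- ctrl.move_ptp(position, orientation): joint-space move of the TCP to a pose.
- ctrl.movel(position, frame=None, velocity=0.15, until_force=None): straight line of the TCP; frame=None keeps the orientation; velocity is the mean speed in m/s. With until_force (N) it stops when the force on the tool has changed by that much, and returns True; else False.
- ctrl.set_joints(angles): joint-space move.
- ctrl.move_gripper(opening, newtons=None): finger opening in m; newtons is the grip in N (None keeps the last); returns when the fingers have stopped.
- ctrl.dwell(seconds).
- ctrl.inverse_kinematics(position, orientation): joint angles nearest the present ones, or None.
- ctrl.read_state(): the state.
- ctrl.read_camera(name): name is "scene" or "top" or "wrist"; returns the picture (384x512x3 uint8, blue, green, red); there is no depth.
- ctrl.calibration(name): a dict with "fx", "fy", "cx", "cy" (pixels), "R" (3x3) and "t" (3): a world point X has camera coordinates R X + t; the wrist camera has in their place "mount" (4x4, takes a point from camera to tool coordinates, whose origin is the TCP and whose axes are the flange's). Camera axes: x right, y down, z forward; pixel columns grow to the right and rows downward; lengths in m; the calibration is good to about 2 mm. A picture is of the moment at which its call begins: read the wrist's pose just before it. calibration takes no time and is no camera call.
A pose or a line that the arm cannot do raises ctrl.PlanningError and nothing moves.
- ctrl.close_job(): hands the job in; it is judged then, once.
Trained networks look in the newest picture that a camera, given by its name, has taken for a name from the list of things; names that differ only in an ending like _2 or _b are one class to them, and where a whole thing is asked for, a point or a joint stands for the part that bears it (a point fixed in the world has none). Each returns a list of dicts, best first, with "conf" (0 to 1); they miss things now and then, are a little off and sometimes report something else, mostly with a low value. They report only what shows in the picture. A call takes as long as a camera call. They do not tell look-alikes from the thing itself.
- ctrl.trace(target, camera): "region" (384x512 bool, what is visible of it) and "xy" ([column, row] in pixels, amid what is visible of it).
The state is a dict: "clock": time; "joints": joint angles; "joint_velocities": joint speeds; "joint_efforts": joint torques, N m; "eef_pos": TCP position; "ee_rot": TCP orientation; "contact_force": force on the tool from outside, world axes, zero at the start; "ft_torque": the same for the moment, N m; "width": finger opening in m; "finger_force": force on a finger pad.
Only numpy, scipy, OpenCV 4.12 (cv2) and the standard library are available. Lean on these libraries where they do the work, as an engineer would, in place of code of your own. Each camera call takes 0.05 s, during which the arm holds its last target. There are 200 camera calls.

## Task

Take the shutter key (the one with the square black bow) out of the wooden key block, line its flat bit up with the slot of the key switch and ease it in until the bow sits down on the switch face; the lock's pins stick, so wiggle the key a little both ways with gentle pressure instead of forcing it. Then turn it clockwise a quarter turn to its stop and keep holding it there: the switch springs back if let go, so finish with the key still gripped and turned. Leave the other key and the goods on the ledge as they are.

Things in the scene. Friction and masses are not known exactly. Their poses are not given: they have to be found in the camera images.
- shutter_key: Shutter key, loose, about 40 g, standing in a slot of the key block, its shoulder on the block's top. Bow: square black plastic, 28 wide (along x) by 9 thick (along y) by 32 mm high, flat faces, round steel eyelet. Origin: on the key's axis at the underside of the bow (the shoulder); z up. Half a turn about z changes nothing: it fits either way round.
- key_tip (a point): Lower end of the key's bit, on its axis, 26 mm below the shoulder. Under the bow come a round steel neck 3.4 mm thick and 6.5 mm long, then the flat double-sided steel bit: 12 mm wide (along the key's x), 2.8 mm thick (along y), 19.5 mm long.
- key_block: Wooden key block fixed to the ledge, 150 mm long (along its x), 46 wide, 34 mm high; origin at the centre of its underside. Two upright slots 14.5 by 5.6 mm, 30 mm deep, long side along its x, at x = -36 and +36 mm; one holds the shutter key, the other the till key, either way. The keys' x axes lie along the block's x.
- till_key: The other key, to be left alone: all steel, round bow disc 26 mm across and 5 mm thick, 30 mm high, thin round shank; stands in the block's other slot, 72 mm from the shutter key. Origin on its axis at the block's top.
- switch_box: Hold-to-run key switch of the roller shutter: grey control box fixed to the ledge, 76 by 86 mm, 60 mm high, with a round steel bezel (37 mm across) in the middle of its top; the bezel's face is 66 mm above the ledge. Origin: centre of its underside, z up. A raised dark tick on top at its +x side is in line with the key slot; one at its -y side marks the quarter turn.
- keyhole (a point): Centre of the key slot's mouth, level with the face, 66 mm above the ledge; x along the slot. Slot 14.4 mm long, 3.8 mm wide in the middle and 9 mm at its ends (bow-tie shape), 1.5 mm chamfer. The key is home when its shoulder is here, down on the face. The slot lets the bit rock about 0.35 rad either way; till the key is home within 2 mm it turns no further. Once turned it cannot be pulled out.
- pins: The lock's two pairs of sticky pins, in the keyway, out of sight (origin: centre of the box's underside). They catch the tip of the bit with the shoulder about 17 and 9 mm above the face. A straight push jams on them (20 to 40 N). Rocking the key 0.35 rad both ways while creeping down with a light push (under 14 N) gets past: the upper pair on a clockwise, the lower on an anticlockwise stroke.
- lock (a joint): Angle of the lock's plug in rad: 0 at rest, grows as the key turns clockwise seen from above, stop at 1.40. A spring drives it back, 0.12 Nm at rest, 0.18 Nm at the stop. It follows the key after about 0.35 rad of free play, so the key itself turns about 1.75 rad (100 degrees) from in line with the slot to bring the plug to its stop.
- bell: Chrome desk bell with a push button on top, 86 mm across, 56 mm high, loose; origin at the centre of its underside. Leave alone.
- clock_movement: Black plastic quartz clock movement, 56 by 56 by 16 mm with a brass shaft to 37 mm height, loose, lying flat; origin at the centre of its underside. Leave alone.
- battery_pack: Grey camera battery pack, 60 by 38 by 21 mm, loose, lying flat; origin at the centre of its underside. Leave alone.
- oven_bulb: Frosted tubular oven bulb with a screw base, 82 mm long, 25 mm thick, loose, lying along its x; origin on its underside near the middle. Leave alone.
There are look-alikes about, which are no part of the job. Leave any red look-alike of the switch_box alone.

How it is judged:
On the way, in this order (a step that is already met when the one before it is completed fails the run):
1. the shutter key is gripped and lifted clear of the block (height (world z) of shutter_key above 0.068 m and contact force between the fingers and shutter_key above 1 N), for 0.1 s.
2. the key is fully home in the switch, its shoulder down on the face (z of shutter_key in the frame of keyhole below 0.0025 m and horizontal distance between shutter_key and keyhole below 0.004 m and angle between shutter_key's own z axis and vertical below 0.12 rad), for 0.1 s.
At the end, for the whole second after the job is handed in: For the whole last second the key is home in the switch (shoulder within 3 mm of the face, within 4 mm of the slot's centre), still gripped by the fingers, and the lock is held turned by at least 1.1 rad (63 degrees) against its spring (value of joint lock above 1.1 rad and velocity of joint lock below 0.3 rad/s and z of shutter_key in the frame of keyhole below 0.003 m and horizontal distance between shutter_key and keyhole below 0.004 m and contact force between the fingers and shutter_key above 1 N); the arm keeps its last pose, push and grip.
It fails at once if the other key is shifted by more than 20 mm (distance of till_key from where it was at the start of the episode above 0.02 m).
It fails at once if the bell, clock movement, battery pack or oven bulb is shifted by more than 20 mm (distance of any of bell, clock_movement, battery_pack, oven_bulb from where it was at the start of the episode above 0.02 m).
It fails at once if the key is forced past the pins with more than 25 N before it is home (z of shutter_key in the frame of keyhole above 0.003 m and contact force between shutter_key and pins above 25 N).
It also fails if it takes over 72 s, if anything falls off the work surface, if the arm or the gripper's body presses on something with over 40 N, if the wrist force passes 120 N, or if a joint passes its speed limit or range.

## Working session

There is one attempt and no reset: what is moved stays moved. The work goes in short steps, each a Python script; the robot and the scene stay as the last script left them, time stands still between calls to the robot, and variables do not carry over. Pictures are saved under pics/ and viewed, at most 10 in all, crops included, and the job is handed in when it is done.

```bash
mkdir -p pics; cat > h.py <<'E'
import numpy as np, cv2
from bench import ctrl
from scipy.spatial.transform import Rotation as Ro
def ray(cam,uv,st=None):
    c=ctrl.calibration(cam); d=np.array([(uv[0]-c['cx'])/c['fx'],(uv[1]-c['cy'])/c['fy'],1.])
    if 'R' in c:
        R=np.array(c['R']); t=np.array(c['t']); return -R.T@t, R.T@d
    M=np.array(c['mount']); RT=Ro.from_euler('xyz',st['ee_rot']).as_matrix()
    return RT@M[:3,3]+np.array(st['eef_pos']), RT@M[:3,:3]@d
def atz(cam,uv,z,st=None):
    o,d=ray(cam,uv,st); return o+d*(z-o[2])/d[2]
E
python3 - <<'E'
from h import *
for cam,names in (('top',['shutter_key','till_key','key_block','switch_box','bell','clock_movement','battery_pack','oven_bulb']),('scene',['shutter_key','till_key','key_block','switch_box'])):
    im=ctrl.read_camera(cam); cv2.imwrite(f'pics/{cam}1.png',cv2.resize(im,None,fx=1.5,fy=1.5))
    for n in names:
        for r in ctrl.trace(n,cam):
            print(cam,n,round(r['conf'],2),np.round(r['xy'],1),int(r['region'].sum()),np.round(atz(cam,r['xy'],0.05),3))
print(ctrl.read_state()['clock'],ctrl.calibration('wrist'),ctrl.calibration('top'))
E
```

```text
top shutter_key 0.52 [121.8 208. ] 73 [0.501 0.219 0.05 ]
top key_block 0.55 [141.8 215.5] 1541 [0.485 0.177 0.05 ]
top switch_box 0.9 [323.5 197.6] 1528 [ 0.523 -0.213  0.05 ]
top switch_box 0.69 [233.1 249.1] 666 [ 0.413 -0.017  0.05 ]
top switch_box 0.68 [386.9 192.8] 1772 [ 0.534 -0.354  0.05 ]
top switch_box 0.67 [293.2 260.3] 1604 [ 0.389 -0.144  0.05 ]
top switch_box 0.67 [364.6 268.7] 1848 [ 0.37  -0.296  0.05 ]
top bell 0.56 [122.5 129.7] 1091 [0.675 0.227 0.05 ]
top clock_movement 0.93 [233.2 249.8] 601 [ 0.411 -0.017  0.05 ]
top battery_pack 0.86 [226.6 116.1] 458 [ 0.708 -0.002  0.05 ]
top oven_bulb 0.71 [313.4 126.2] 291 [ 0.686 -0.197  0.05 ]
top oven_bulb 0.2 [151.  220.2] 38 [0.475 0.157 0.05 ]
scene shutter_key 0.7 [372.9 238. ] 164 [0.5   0.226 0.05 ]
scene shutter_key 0.26 [300.1 176.5] 432 [0.449 0.003 0.05 ]
scene till_key 0.53 [352.6 215.6] 73 [0.474 0.163 0.05 ]
scene key_block 0.9 [358.5 238.9] 1432 [0.521 0.202 0.05 ]
scene key_block 0.35 [300.6 175.2] 444 [0.444 0.002 0.05 ]
scene switch_box 0.71 [216.  161.6] 1314 [ 0.538 -0.195  0.05 ]
scene switch_box 0.6
[... 207 characters left out ...]
794235, 'mount': array([[ 6.09816779e-04, -9.64656390e-01, -2.63510300e-01,
         7.33025381e-02],
       [ 9.99999242e-01,  8.70246034e-04, -8.71586731e-04,
        -5.68345222e-04],
       [ 1.07010050e-03, -2.63509568e-01,  9.64656189e-01,
        -1.67196919e-01],
       [ 0.00000000e+00,  0.00000000e+00,  0.00000000e+00,
         1.00000000e+00]])} {'fx': 409.3025574706757, 'fy': 409.3025574706757, 'cx': 257.8079402121641, 'cy': 192.91122457407394, 'R': array([[-7.90275773e-03, -9.99086545e-01,  4.19954993e-02],
       [-9.83458903e-01,  1.65488043e-04, -1.81131328e-01],
       [ 1.80958923e-01, -4.27322846e-02, -9.82561866e-01]]), 't': array([-0.06793963,  0.53368279,  0.8377017 ])}
```

View pics/top1.png

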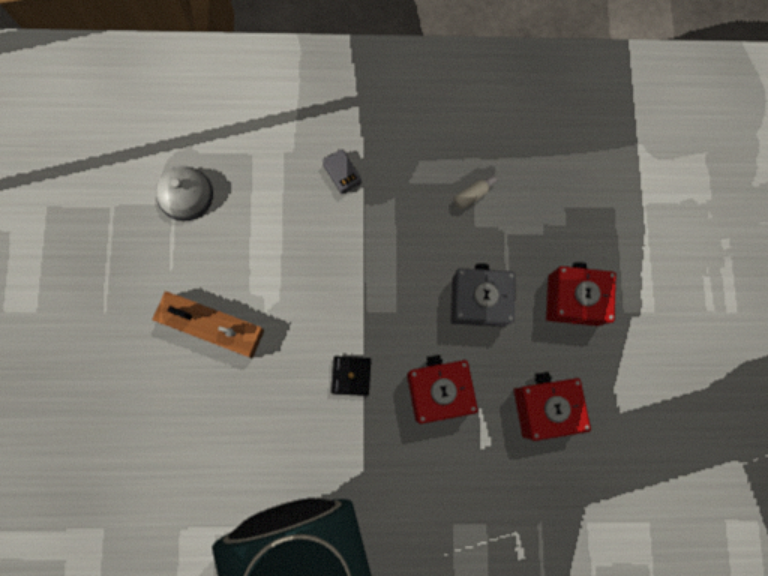

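View pics/scene1.png

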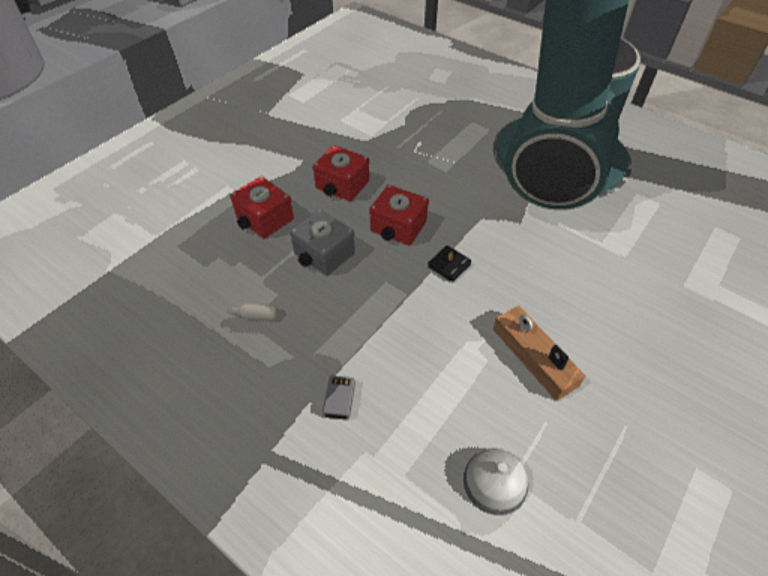

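The top picture shows the black-bow key at raw (121,208) and the steel till key at (151,220). The clock movement at (233,249) is also black, so it could be mistaken for the key. The grey switch is at (324,197), with red look-alikes at (387,193), (293,260) and (365,269). I choose the black bow in the block and the grey box, and will check both close up.

```bash
python3 - <<'E'
from h import *
s=ctrl.read_state(); print(np.round(s['ee_rot'],3))
# grasp yaw options, j6 check
for nm,p in (('sw',[.523,-.213,.2]),('key',[.501,.219,.2])):
  for y in np.arange(-3.14,3.2,.785):
    q=ctrl.inverse_kinematics(p,[np.pi,0,y]); print(nm,round(y,2),None if q is None else np.round(q,2))
ims=[]
ctrl.move_ptp([.523,-.213,.2],[np.pi,0,0])
ctrl.dwell(.2)
s=ctrl.read_state(); im=ctrl.read_camera('wrist'); cv2.imwrite('pics/w_sw.png',im); ims.append(im)
for n in ('switch_box','keyhole'):
  for r in ctrl.trace(n,'wrist'): print(n,round(r['conf'],2),np.round(r['xy'],1),int(r['region'].sum()),np.round(atz('wrist',r['xy'],.066,s),4))
print(np.round(s['eef_pos'],4),np.round(s['ee_rot'],4))
ctrl.move_ptp([.501,.219,.2],[np.pi,0,1.17])
ctrl.dwell(.2)
s=ctrl.read_state(); im=ctrl.read_camera('wrist'); cv2.imwrite('pics/w_key.png',im); ims.append(im)
for n in ('shutter_key','till_key','key_block'):
  for r in ctrl.trace(n,'wrist'): print(n,round(r['conf'],2),np.round(r['xy'],1),int(r['region'].sum()),np.round(atz('wrist',r['xy'],.066,s),4))
print(np.round(s['eef_pos'],4),np.round(s['ee_rot'],4),s['clock'])
cv2.imwrite('pics/pair.png',cv2.resize(np.hstack([i[:, 100:412] for i in ims]),None,fx=1.28,fy=1.28))
E
```

```text
[3.142 0.    0.303]
sw -3.14 [-0.43 -0.12  1.71  0.    1.55 -2.  ]
sw -2.36 [-0.43 -0.12  1.71  0.    1.55 -2.79]
sw -1.57 [-0.43 -0.12  1.71 -0.    1.55  2.71]
sw -0.78 [-0.43 -0.12  1.71 -0.    1.55  1.92]
sw 0.0 [-0.43 -0.12  1.71 -0.    1.55  1.14]
sw 0.79 [-0.43 -0.12  1.71 -0.    1.55  0.35]
sw 1.57 [-0.43 -0.12  1.71  0.    1.55 -0.43]
sw 2.36 [-0.43 -0.12  1.71  0.    1.55 -1.22]
sw 3.14 [-0.43 -0.12  1.71  0.    1.55 -2.  ]
key -3.14 [ 0.37 -0.16  1.74  0.    1.56 -1.21]
key -2.36 [ 0.37 -0.16  1.74  0.    1.56 -1.99]
key -1.57 [ 0.37 -0.16  1.74  0.    1.56 -2.78]
key -0.78 [ 0.37 -0.16  1.74 -0.    1.56  2.72]
key 0.0 [ 0.37 -0.16  1.74 -0.    1.56  1.94]
key 0.79 [ 0.37 -0.16  1.74 -0.    1.56  1.15]
key 1.57 [ 0.37 -0.16  1.74 -0.    1.56  0.37]
key 2.36 [ 0.37 -0.16  1.74  0.    1.56 -0.42]
key 3.14 [ 0.37 -0.16  1.74  0.    1.56 -1.2 ]
switch_box 0.81 [407.5 169.2] 9254 [ 0.5334 -0.3481  0.066 ]
switch_box 0.8 [195.4 274. ] 4003 [ 0.4289 -0.153   0.066 ]
switch_box 0.64 [255.8 171.4] 8003 [ 0.5314 -0.2121  0.066 ]
switch_box 0.64 [337.7 330.7] 3804 [ 0.3643 -0.2961  0.066 ]
keyhole 0.95 [404.  169.1] 9141 [ 0.5335 -0.345   0.066 ]
keyhole 0.9 [336.4 332. ] 3937 [ 0.3627 -0.2949  0.066 ]
keyhole 0.8 [253.2 169. ] 8174 [ 0.5336 -0.2098  0.066 ]
keyhole 0.64 [194.2 276.5] 3948 [ 0.4262 -0.1517  0.066 ]
keyhole 0.41 [229.7   8.7] 333 [ 0.6638 -0.1914  0.066 ]
[ 0.5229 -0.2135  0.2   ] [-3.1416e+00  1.0000e-04 -7.0000e-04]
shutter_key 0.74 [252.6 173.1] 337 [0.501 0.227 0.066]
till_key 0.75 [254.7 238.1] 197 [0.478  0.1683 0.066 ]
key_block 0.73 [254.8 195. ] 6060 [0.4948 0.2074 0.066 ]
[0.5013 0.2183 0.2   ] [3.1416 0.     1.1686] 4.7833
```

View pics/pair.png

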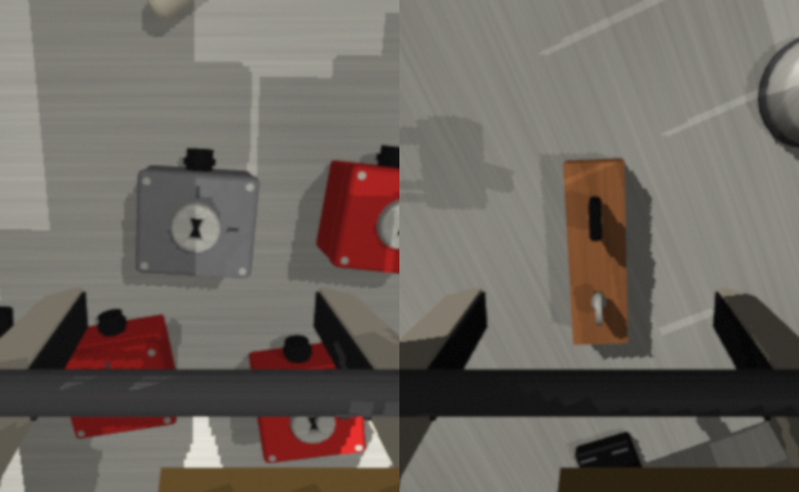

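The close view shows the black-bow key at the far end of the block, raw about (253,171). The steel till key is nearer, at (254,238). The grey switch has its bezel at about (253,178), with ticks ahead (+x) and to the right (-y), so its yaw is close to 0. Next I'll measure the key more closely.

```bash
cat >> h.py <<'E'
def seg(im,box,f):
    u0,u1,v0,v1=box; m=np.zeros(im.shape[:2],np.uint8); m[v0:v1,u0:u1]=(f(im.astype(int))[v0:v1,u0:u1]*255)
    n,l,st,c=cv2.connectedComponentsWithStats(m); k=1+np.argmax(st[1:,4]); return (l==k).astype(np.uint8)
def rectw(m,z,s):
    c=cv2.findContours(m,cv2.RETR_EXTERNAL,cv2.CHAIN_APPROX_NONE)[0][0][:,0,:]
    P=np.array([atz('wrist',p,z,s)[:2] for p in c],np.float32)
    hull=cv2.minAreaRect((P*1000)); b=cv2.boxPoints(hull); e=b[1]-b[0],b[2]-b[1]; e=max(e,key=np.linalg.norm)
    return np.array(hull[0])/1000,np.array(hull[1]),np.arctan2(e[1],e[0])
orange=lambda i:(i[...,2]-i[...,0]>35)
black=lambda i:(i.max(-1)<45)
E
python3 - <<'E'
from h import *
def look(p,y):
    ctrl.move_ptp(p,[np.pi,0,y]); ctrl.dwell(.25); s=ctrl.read_state(); return s,ctrl.read_camera('wrist')
s=ctrl.read_state(); im=cv2.imread('pics/w_key.png')
m=seg(im,(210,320,110,280),orange); m=cv2.morphologyEx(m,cv2.MORPH_CLOSE,np.ones((9,9)))
c,wh,a=rectw(m,.03,s); print('block',c,wh,a)
# block x axis angle mod pi
y=a%np.pi; print(y)
r=[x for x in ctrl.trace('shutter_key','wrist')][0]
p=atz('wrist',r['xy'],.066,s)
s,im=look([p[0],p[1],.155],y)
cv2.imwrite('pics/w_key2.png',im)
m=seg(im,(180,330,60,330),orange); m=cv2.morphologyEx(m,cv2.MORPH_CLOSE,np.ones((9,9)))
print('block',rectw(m,.034,s))
for r in ctrl.trace('shutter_key','wrist')[:2]:
    print(r['conf'],r['xy'],int(r['region'].sum()),rectw(r['region'].astype(np.uint8),.066,s))
u,v=np.array(ctrl.trace('shutter_key','wrist')[0]['xy']).astype(int)
m=seg(im,(u-40,u+40,v-45,v+45),black); print('black',int(m.sum()),rectw(m,.066,s))
print(s['eef_pos'],s['ee_rot'],s['clock'])
cv2.imwrite('pics/k2.png',cv2.resize(im[max(v-100,0):v+100,u-120:u+120],None,fx=3,fy=3))
E
```

```text
block [0.48730521 0.19316568] [154.62431335  47.17137527] 1.2042488
1.2042488
block (array([0.49017175, 0.19929369]), array([141.93135071,  46.56409836]), np.float32(1.2034589))
0.63 [257.6, 195.2] 464 (array([0.50208401, 0.22973755]), array([33.24025345,  8.70967674]), np.float32(1.208583))
black 422 (array([0.50251663, 0.2296008 ]), array([31.60553932,  7.92428684]), np.float32(1.2043084))
[0.5012636  0.22742736 0.15662325] [ 3.14017290e+00 -1.30698836e-03  1.20373108e+00] 5.5833
```

View pics/k2.png

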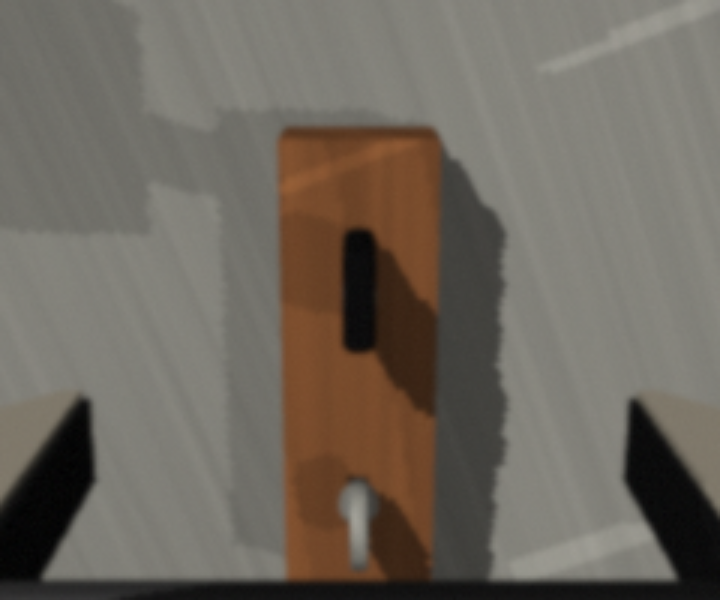

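The close crop confirms the square black bow: a black bar at raw (257,195) that stands alone in its slot, with the till key behind it. Grasp it now.

```bash
python3 - <<'E'
from h import *
k=np.array([.5014,.2274]); y=1.204
ctrl.move_gripper(.05)
ctrl.move_ptp([*k,.09],[np.pi,0,y])
print(ctrl.movel([*k,.0385],velocity=.06,until_force=8))
s=ctrl.read_state(); print(np.round(s['eef_pos'],4),np.round(s['contact_force'],2))
ctrl.move_gripper(0.0,50); s=ctrl.read_state(); print(s['width'],s['finger_force'],np.round(s['contact_force'],2))
ctrl.movel([*k,.125],velocity=.08)
s=ctrl.read_state(); print(np.round(s['eef_pos'],4),s['width'],s['finger_force'],s['clock'])
ctrl.move_ptp([.531,-.2115,.17],[np.pi,0,3.1])
ctrl.dwell(.4); s=ctrl.read_state(); im=ctrl.read_camera('wrist'); cv2.imwrite('pics/w_sw2.png',im)
print(np.round(s['eef_pos'],4),np.round(s['ee_rot'],4),s['width'],s['clock'],np.round(s['contact_force'],2),np.round(s['joints'],2))
for n in ('switch_box','key_tip','shutter_key'):
  for r in ctrl.trace(n,'wrist')[:3]: print(n,round(r['conf'],2),np.round(r['xy'],1),int(r['region'].sum()),np.round(atz('wrist',r['xy'],.066,s),4))
cv2.imwrite('pics/sw2.png',cv2.resize(im,None,fx=1.5,fy=1.5))
E
```

```text
False
[0.5016 0.2275 0.0389] [ 0.74 -0.45  0.22]
0.008498445185128914 50.00013291835785 [-0.27 -0.14 -0.42]
[0.5012 0.2273 0.1243] 0.008795592554553188 49.99965012073517 9.925
[ 0.531  -0.2114  0.17  ] [3.1416e+00 1.0000e-04 3.1001e+00] 0.008740322359823059 12.625 [0.24 0.05 0.2 ] [-0.42 -0.09  1.73  0.    1.5  -1.95]
switch_box 0.91 [260.8 176.8] 9349 [ 0.5208 -0.2064  0.066 ]
switch_box 0.86 [332.5  29.7] 6988 [ 0.4132 -0.1501  0.066 ]
switch_box 0.84 [134.8  17.1] 4810 [ 0.399  -0.2929  0.066 ]
key_tip 0.9 [253.9 253.4] 1392 [ 0.5884 -0.2149  0.066 ]
```

View pics/sw2.png

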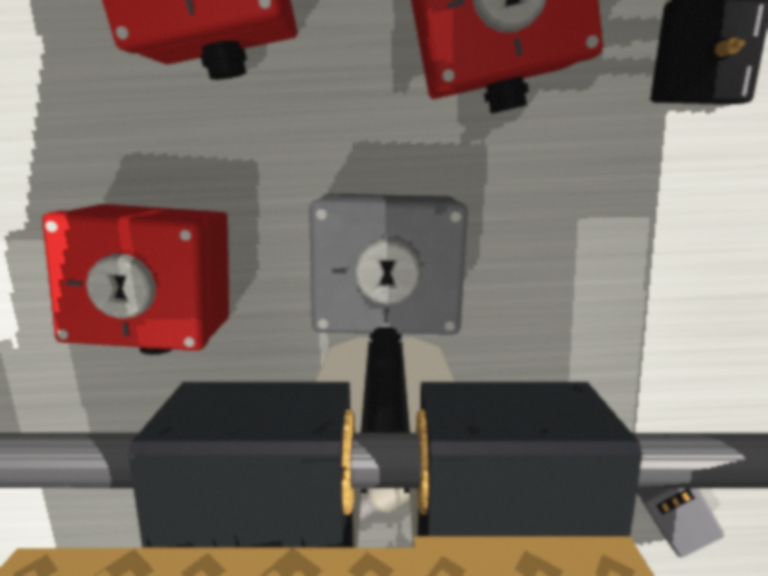

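The key is held at the middle (bow end at raw (257,220)). Behind it the grey switch shows its bezel and slot at about (258,181), its ticks at (258,210) and (227,180), and four bright screws. Now measure the slot.

```bash
cat > meas.py <<'E'
from h import *
def meas(im,s,c0,verbose=1):
    g=cv2.GaussianBlur(cv2.cvtColor(im,cv2.COLOR_BGR2GRAY),(3,3),0)
    u,v=map(int,c0); sc=4
    w=cv2.resize(g[v-28:v+28,u-28:u+28],None,fx=sc,fy=sc,interpolation=cv2.INTER_CUBIC)
    px=lambda p:((p[0]+.5)/sc-.5+u-28,(p[1]+.5)/sc-.5+v-28)
    m=(w>150).astype(np.uint8)
    n,l,st,_=cv2.connectedComponentsWithStats(m); k=1+np.argmax(st[1:,4])
    ct=max(cv2.findContours((l==k).astype(np.uint8),cv2.RETR_EXTERNAL,cv2.CHAIN_APPROX_NONE)[0],key=cv2.contourArea)
    ct=cv2.convexHull(ct); e=cv2.fitEllipse(ct)
    P=np.array([atz('wrist',px(p[0]),.066,s)[:2] for p in ct]); (cx,cy),r=cv2.minEnclosingCircle((P*1000).astype(np.float32))
    # slot: dark inside bezel
    d=np.zeros_like(m); cv2.ellipse(d,(e[0],(e[1][0]*.75,e[1][1]*.75),e[2]),1,-1)
    sl=((w<95)&(d>0)).astype(np.uint8)
    n,l,st,_=cv2.connectedComponentsWithStats(sl); k=1+np.argmax(st[1:,4]); ys,xs=np.nonzero(l==k)
    Q=np.array([atz('wrist',px(p),.066,s)[:2] for p in zip(xs[::3],ys[::3])])
    cov=np.cov((Q-Q.mean(0)).T); ev,V=np.linalg.eigh(cov); a=np.arctan2(*V[::-1,1])
    print('bezel',np.round(atz('wrist',px(e[0]),.066,s),4),'encl',cx/1e3,cy/1e3,r,'slot mean',np.round(Q.mean(0),4),'bbox',np.round((Q.min(0)+Q.max(0))/2,4),'ext',np.round(np.ptp(Q,axis=0),4),'ang',a%np.pi,np.sqrt(ev)*1e3)
    return g
E
python3 - <<'E'
from meas import *
s=ctrl.read_state(); im=cv2.imread('pics/w_sw2.png')
g=meas(im,s,(258,181))
S=[]
for p in [(214,142.7),(303.3,144.7),(215.3,215.3),(300,217.3)]:
    u,v=map(round,p); w=g[v-4:v+5,u-4:u+5].astype(float); w=np.clip(w-np.percentile(w,60),0,None)
    Y,X=np.mgrid[-4:5,-4:5]; q=(u+(w*X).sum()/w.sum(),v+(w*Y).sum()/w.sum()); S.append(atz('wrist',q,.06,s)[:2]); print(np.round(q,1),np.round(S[-1],4))
S=np.array(S); print('c',S.mean(0)); 
for a,b in ((1,0),(3,2),(0,2),(1,3)): d=S[b]-S[a]; print(np.linalg.norm(d),np.arctan2(d[1],d[0]))
# switch view 1 too
M=np.array(ctrl.calibration('wrist')['mount']); c=ctrl.calibration('wrist')
for pt in [(.014,0,-.004),(.014,.0045,-.004),(.014,-.0045,-.004)]:
    q=np.linalg.inv(M)@np.array([*pt,1]); print('pred bow end',c['fx']*q[0]/q[2]+c['cx'],c['fy']*q[1]/q[2]+c['cy'])
print(g[214:228:1,250:266])
E
```

```text
bezel [ 0.524  -0.2128  0.066 ] encl 0.52430615234375 -0.21148104858398437 16.482566833496094 slot mean [ 0.5246 -0.2089] bbox [ 0.5248 -0.209 ] ext [0.0148 0.0083] ang 3.101185882015999 [1.96871548 4.37734752]
[213.7 142.5] [ 0.4921 -0.2435]
[303.3 144.2] [ 0.4965 -0.1711]
[214.8 215.4] [ 0.5543 -0.2471]
[299.3 216.9] [ 0.5587 -0.1748]
c [ 0.52540806 -0.20913152]
0.07251530550268304 -1.631239912411011
0.07238187485205808 -1.631504154139058
0.06231403725517539 -0.057917712672220796
0.06233296939040222 -0.060059134232266366
pred bow end 254.66150525003604 217.6520565700915
pred bow end 263.5721378456276 217.65498743345597
pred bow end 245.75047156335572 217.64912557480113
[[118 118 118 118 116 108  98  92  93  96  96  94  92  92  92  92]
 [118 118 118 119 118 115 110 106 105 103  98  94  93  93  93  93]
 [116 115 114 115 116 117 116 113 111 105  97  92  91  92  93  93]
 [108 103  99  97  99 101 102 100  96  90  83  81  83  87  90  91]
 [ 90  79  71  66  65  66  67  66  64  60  57  59  66  75  82  88]
 [ 64  50  41  36  34  34  34  34  34  32  32  35  44  56  70  82]
 [ 41  29  24  21  20  20  20  20  20  20  19  22  28  40  58  75]
 [ 27  20  18  17  18  18  18  17  17  17  17  18  21  30  46  64]
 [ 20  17  17  17  18  18  18  17  17  17  17  17  18  24  35  48]
 [ 17  16  17  17  17  17  18  17  17  17  17  16  17  19  24  33]
 [ 17  17  17  17  17  17  18  17  17  17  17  16  16  17  18  26]
 [ 17  17  18  17  17  18  18  17  17  17  16  16  16  16  18  28]
 [ 17  17  18  18  18  18  17  17  17  17  17  16  15  16  21  35]
 [ 17  16  17  18  18  17  17  18  18  17  17  16  15  17  23  38]]
```

```bash
python3 - <<'E'
from meas import *
im=cv2.imread('pics/w_sw.png'); s={'eef_pos':[.5229,-.2135,.2],'ee_rot':[-3.1416,1e-4,-7e-4]}
g=meas(im,s,(253,178))
g=cv2.cvtColor(cv2.imread('pics/w_sw2.png'),cv2.COLOR_BGR2GRAY).astype(float)
for r in range(219,250,5):
    row=g[r,235:285]; d=np.nonzero(row<45)[0]; print(r,235+d.min(),235+d.max())
print(g[205:222,257])
E
```

```text
bezel [ 0.5253 -0.2153  0.066 ] encl 0.5249407958984375 -0.21313290405273438 15.659435272216797 slot mean [ 0.5256 -0.211 ] bbox [ 0.5257 -0.2113] ext [0.0148 0.0077] ang 3.122882982786315 [1.87720733 4.17983123]
219 252 262
224 247 266
229 247 266
234 246 266
239 246 267
244 245 267
249 245 268
[ 73.  63.  64.  68.  72.  74.  75.  75.  77.  86. 105. 119. 109.  66.
  27.  17.  18.]
```

The slot is at about (0.5248, -0.2100), yaw -0.059, from two opposite views that agree to within 1 mm. The bow sits on the tool axis. Enter the slot gently.

```bash
cat >> h.py <<'E'
H=np.array([.5248,-.2100]); Y0=np.pi-.059
def st(tag=''):
    s=ctrl.read_state(); print(tag,'t%.2f'%s['clock'],np.round(s['eef_pos'],4),'yaw %.3f'%(s['ee_rot'][2]%(2*np.pi)-Y0),'F',np.round(s['contact_force'],1),'T',np.round(s['ft_torque'],2),'w %.4f ff %.0f'%(s['width'],s['finger_force'])); return s
E
python3 - <<'E'
from h import *
ctrl.movel([*H,.12],[np.pi,0,Y0],velocity=.1)
ctrl.dwell(.2); st('above')
ctrl.movel([*H,.100],velocity=.06); st()
print(ctrl.movel([*H,.0925],velocity=.015,until_force=5)); st('in')
ctrl.dwell(.3); s=st()
E
```

```text
above t13.68 [ 0.5251 -0.2101  0.1207] yaw 0.000 F [ 0.4 -0.3 -0.5] T [-0.01 -0.09 -0.04] w 0.0085 ff 50
 t14.16 [ 0.5246 -0.2099  0.0996] yaw 0.000 F [-0.7  0.1  0. ] T [ 0.03 -0.13 -0.02] w 0.0085 ff 50
False
in t14.81 [ 0.5247 -0.21    0.0924] yaw -0.000 F [-1.2  0.2 -1.4] T [ 0.07  0.06 -0.03] w 0.0084 ff 50
 t15.11 [ 0.5248 -0.21    0.0925] yaw 0.000 F [-1.7  0.2 -0.9] T [0.12 0.09 0.02] w 0.0092 ff 50
```

```bash
python3 - <<'E'
from h import *
print(ctrl.movel([*H,.0855],velocity=.01,until_force=5)); s=st('pin'); z=s['eef_pos'][2]
ctrl.dwell(.1); st()
for a in (-.33,.33,-.33):
    print(ctrl.movel([*H,z-.0007],[np.pi,0,Y0+a],velocity=.002)); s=st('a%.2f'%a); z=min(z,s['eef_pos'][2])
E
```

```text
True
pin t15.63 [ 0.5247 -0.21    0.0874] yaw -0.000 F [-0.5 -0.2  4.2] T [ 0.09  0.03 -0.03] w 0.0090 ff 50
 t15.73 [ 0.5247 -0.21    0.0875] yaw 0.000 F [-0.3 -1.   4.4] T [ 0.09 -0.11  0.03] w 0.0085 ff 50
False
a-0.33 t16.22 [ 0.5247 -0.2099  0.0864] yaw -0.327 F [-0.1  0.2 -0.6] T [ 0.23 -0.15  0.01] w 0.0086 ff 50
False
a0.33 t17.02 [ 0.5249 -0.2102  0.0859] yaw 0.329 F [ 0.1 -0.7  1. ] T [-0.2  -0.31 -0.04] w 0.0087 ff 50
False
a-0.33 t17.83 [ 0.5247 -0.2099  0.0849] yaw -0.328 F [ 1.1  1.4 -1. ] T [ 0.25 -0.15  0.02] w 0.0086 ff 50
```

Pins caught at the expected height, and the upper pair passed on the clockwise stroke. Same again for the lower pair.

```bash
python3 - <<'E'
from h import *
ctrl.movel([*H,.084],[np.pi,0,Y0],velocity=.004); st()
print(ctrl.movel([*H,.077],velocity=.008,until_force=5)); s=st('pin2'); z=s['eef_pos'][2]
for a in (.33,-.33,.33,0):
    ctrl.movel([*H,z-.0007],[np.pi,0,Y0+a],velocity=.002); s=st('a%.2f'%a); z=min(z,s['eef_pos'][2])
    if s['contact_force'][2]>12: break
else:
    print(ctrl.movel([*H,.0685],velocity=.006,until_force=9)); ctrl.dwell(.2); st('down')
E
```

```text
t18.32 [ 0.5247 -0.21    0.0839] yaw -0.003 F [-1.5  0.8 -0.4] T [ 0.15 -0.02  0.01] w 0.0086 ff 50
True
pin2 t18.95 [ 0.5247 -0.21    0.079 ] yaw -0.000 F [-0.8  0.4  5.2] T [0.08 0.   0.02] w 0.0088 ff 50
a0.33 t19.43 [ 0.525  -0.2101  0.0785] yaw 0.327 F [ 0.6 -1.2  1.9] T [-0.17 -0.23  0.  ] w 0.0087 ff 50
a-0.33 t20.24 [ 0.5249 -0.2098  0.0777] yaw -0.329 F [2.9 1.3 1.2] T [ 0.41 -0.57  0.05] w 0.0087 ff 50
a0.33 t21.05 [ 0.5247 -0.2101  0.0768] yaw 0.328 F [ 0.8 -1.3 -0.1] T [-0.16 -0.36 -0.01] w 0.0087 ff 50
a0.00 t21.53 [ 0.5246 -0.2099  0.076 ] yaw 0.003 F [-0.9 -0.2 -0.3] T [ 0.04 -0.08  0.01] w 0.0088 ff 50
True
down t22.67 [ 0.5249 -0.21    0.0705] yaw 0.000 F [-0.7 -0.   4.8] T [0.11 0.02 0.  ] w 0.0087 ff 50
```

Home, judging by the force at 0.0705 and the pin offsets. Now turn clockwise to the stop in steps.

```bash
python3 - <<'E'
from h import *
ctrl.movel([*H,.0702],velocity=.005); ctrl.dwell(.2); st('home')
for a in (-.35,-.7,-1.05,-1.4,-1.6,-1.72,-1.78):
    ctrl.movel([*H,.0702],[np.pi,0,Y0+a],velocity=.002); s=st('a%.2f'%a)
ctrl.dwell(.5); s=st('hold')
im=ctrl.read_camera('wrist'); cv2.imwrite('pics/end.png',im); print(np.round(s['joints'],2))
E
```

```text
home t23.12 [ 0.525  -0.2101  0.0705] yaw -0.000 F [-0.4  0.6  4.3] T [ 0.03 -0.12 -0.05] w 0.0088 ff 50
a-0.35 t23.62 [ 0.5252 -0.2098  0.0705] yaw -0.347 F [3.7 2.9 5.1] T [ 0.69 -0.89 -0.01] w 0.0089 ff 50
a-0.70 t24.12 [ 0.5255 -0.2097  0.0705] yaw -0.696 F [6.  3.1 4.1] T [ 0.77 -1.4   0.16] w 0.0087 ff 50
a-1.05 t24.62 [ 0.5256 -0.2098  0.0705] yaw -1.046 F [8.  3.  2.2] T [ 0.55 -1.67  0.11] w 0.0090 ff 50
a-1.40 t25.12 [ 0.5258 -0.2099  0.0705] yaw -1.396 F [9.7 3.3 1.5] T [ 0.32 -1.91  0.15] w 0.0088 ff 50
a-1.60 t25.47 [ 0.5258 -0.2099  0.0705] yaw -1.597 F [8.7 2.6 2.9] T [ 0.31 -1.83  0.12] w 0.0089 ff 50
a-1.72 t25.73 [ 0.5258 -0.2099  0.0705] yaw -1.717 F [9.5 1.9 2.8] T [ 0.24 -1.78  0.16] w 0.0085 ff 50
a-1.78 t25.98 [ 0.5257 -0.21    0.0705] yaw -1.777 F [9.1 2.2 1.5] T [ 0.24 -1.85  0.19] w 0.0087 ff 50
hold t26.48 [ 0.5258 -0.21    0.0705] yaw -1.776 F [9.5 1.2 1.3] T [ 0.25 -1.89  0.13] w 0.0086 ff 50
[-0.43 -0.04  1.85  0.    1.33 -0.16]
```

View pics/end.png

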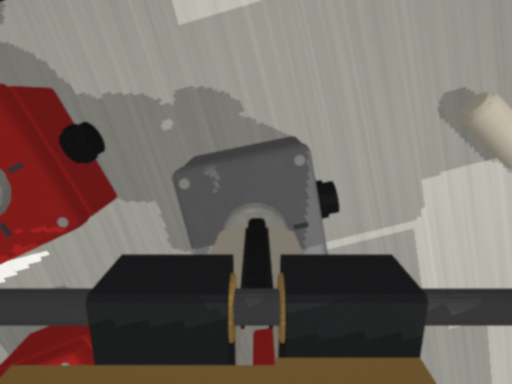

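The picture shows the bow still square in the pads and turned to the -y tick. The torque of about 0.15 Nm matches the switch spring. Add a slight downward push and hand in.

```bash
python3 - <<'E'
from h import *
ctrl.movel([*H,.0698],velocity=.003); ctrl.dwell(.4); st('end')
print(ctrl.close_job())
E
```

```text
end t27.22 [ 0.5258 -0.21    0.0705] yaw -1.776 F [7.3 3.3 5.8] T [ 0.4  -1.42  0.17] w 0.0088 ff 50
the job is handed in; nothing more can be done
None
```

I handed the job in at about 27 s: the shutter key is home in the grey switch, turned clockwise about 1.78 rad and still gripped at 50 N; `close_job()` returned no verdict, so success is inferred from the force, torque and pose readings.

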